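# Fill a tea tin, close it with its double lid, take off the outer lid alone

### The arm

A 6-joint arm with a two-finger parallel gripper is mounted at the origin on a cart in front of the work surface, level with it; the furniture and walls round the work are solid. World frame = base frame: x ahead of the robot, y to its left, z up, the work surface at z = 0. Lengths are in m, angles in rad, forces in N, time in s.
With the tool pointing down it reaches from about 0.25 to 0.85 m from the base axis. Payload 12.5 kg.
Tool frame: the origin (TCP) lies at the very end of the fingers, on their centre line; the grasp point (between the pads) lies 19 mm behind it; z points along the fingers, y is the line along which they close (so a half turn about z gives the same grasp; the last joint's range is limited). The gripper opens to 93 mm and grips with 3 to 60 N. Pads are 15 mm wide; open, the fingers measure 128 mm over their backs; the gripper's body (75 mm by 188 mm) begins 65 mm behind the grasp point.
Start: joints at [-1.313, 0.351, 1.652, -0, 1.139, -0.085], TCP at [0.185, -0.518, 0.189] pointing down, gripper open.
Joint ranges: [-2.75, 2.75], [-0.79, 2.1], [0.01, 2.65], [-1.57, 4.71], [0.07, 3.14], [-2.87, 2.87]. Speed limits (rad/s): [2.22, 2.22, 2.79, 3.14, 3.14, 3.14].

### API

Orientations are given as [roll, pitch, yaw] about the fixed x, y, z axes, in that order (R = Rz(yaw) Ry(pitch) Rx(roll)).
In Python, from plant import r, eyes gives the robot as it stands.
- The arm moves only by the shell command python3 -m creep 'ROWS' [OPENING] [FORCE]. ROWS is JSON, a list of rows, each a list of 6 numbers: the shift along the tool's x, y, z in mm, then the turn, a rotation vector about the tool's x, y, z in rad. A call has 1 to 5 rows; each row is the pose to reach, as a shift and turn from the pose commanded when the call began, along the tool's axes at that moment; what a row does not reach only later rows make up. A row lasts 1/12 s, in which the tool goes at most 41.7 mm and 7.16 degrees, less where a joint would pass 70% of its speed; a pose out of reach is approached as far as the arm can. A call with a gripper value outside its range is refused whole. OPENING is the opening, from -1 (shut) to 1 (fully open), so that 0 is half open, set as the call begins (- or left out, the last holds). The fingers move at their own pace and stop on an object; FORCE is the grip in N (left out, the last holds). Time passes only in rows, so rows that repeat a pose let the fingers close. It gives the time, the measured TCP pose, the force, the opening and the grip force at its end, in the units of the state.
- r.sense(): the state, without advancing time (a new reading comes with each control period).
- eyes.read_camera(name): name is "scene" or "top" or "wrist"; returns the picture (480x640x3 uint8, blue, green, red); there is no depth.
- eyes.calibration(name): a dict with "K" (3x3 intrinsics, pixels), "T" (4x4, takes a point from camera to world coordinates). Camera axes: x right, y down, z forward; pixel columns grow to the right and rows downward; lengths in m; the calibration is good to about 2 mm. A picture is of the moment at which its call begins: read the wrist's pose just before it. calibration takes no time and is no camera call; for the wrist camera it gives the pose at the moment of the call.
- r.finish_job(): hands the job in; it is judged then, once.
The state is a dict: "t": time; "joint_positions": joint angles; "joint_velocities": joint speeds; "joint_torque": joint torques, N m; "tcp_pos": TCP position; "tcp_rot": TCP orientation; "wrist_force": force on the tool from outside, world axes, zero at the start; "wrist_torque": the same for the moment, N m; "opening": finger opening in m; "gripper_force": force on a finger pad.
Only numpy, scipy, OpenCV 4.12 (cv2) and the standard library are available. Lean on these libraries where they do the work, as an engineer would, in place of code of your own. Each camera call takes 0.05 s, during which the arm holds its last target. There are 200 camera calls.

### The job

Tidy the loose things first: the teaspoon goes into the wooden cutlery tray, the little round lidded tin into the open steel tea tin. Then lift the tea tin's nested double lid in one piece by the inner lid's knob, lower it onto the tea tin until the inner lid is fully seated, without dropping it, and let go. Finally take the outer lid alone by its strap handle, lift it level well clear (about 10 cm) and finish while holding it there above the tea tin; the inner lid must stay seated and untouched, and the jars and egg timer must be left alone.

Things in the scene. Friction and masses are not known exactly. Their poses are not given: they have to be found in the camera images.
- tea_tin: open round steel tea tin, fixed to the worktop: outside diameter 146 mm, inside 136 mm, 70 mm high, floor 4 mm thick. Origin at the centre of its underside, z up.
- tray: wooden cutlery tray, fixed to the worktop: 200 mm along its x, 130 mm along its y, 24 mm high, walls and floor 6 mm. Origin at the centre of its underside, z up.
- spoon_mid (a point): steel teaspoon lying on the worktop, 130 mm long along its x, up to 27 mm wide, 11 mm high. The point is its middle, half-way up (5.5 mm above its underside).
- clay_mid (a point): little round lidded tin, body 50 mm in diameter and 26 mm high (35 mm with the lid's button), lid fixed. The point is the centre of the body, 13 mm above its underside.
- inner_knob (a point): centre of the inner lid's round wooden knob: 30 mm in diameter, 24 mm high, on a 14 mm thick stem; z up. The flange below has its top 29 mm and its underside 35 mm under this point. When the lid is seated the point is 105 mm above the tea tin's underside. Lifting by the knob lifts both lids: fingers go down either side of the outer lid's strap and close along the strap's y.
- outer_bar (a point): centre of the outer lid's steel strap handle: 96 mm along its x, 12 mm wide (its y), 8 mm thick (z up), legs at x = +-45 mm. The strap bridges the inner lid's knob: nested, this point is 41 mm above the knob's centre. The top of the lid's plate is 65 mm below this point. Lifting by the strap lifts the outer lid only, which rests loosely on the inner one.
- inner_lid: the inner lid (aluminium, about 0.18 kg): flange 150 mm in diameter, 6 mm thick; under it a plug 126 mm in diameter, 12 mm deep, tapered at the foot. It starts standing on its plug on the worktop; seated, the plug is in the tea tin's mouth and the flange lies on its rim. Origin at the centre of the plug's underside, 47 mm below the knob's centre, z up.
- outer_lid: the outer lid (wood, about 0.17 kg): round plate 166 mm in diameter, 5 mm thick, with a 4.5 mm deep skirt round the inner lid's flange (4 mm play) and a central hole 56 mm in diameter through which the inner lid's knob stands up. Origin at the centre of the plate's underside, 70 mm below the strap's centre, z up.
- spoon: the teaspoon; origin at the middle of its underside.
- clay: the little lidded tin; origin at the centre of its underside.
- honey: bystander: squat glass jar with black lid, 65 mm in diameter, 86 mm high; origin at the centre of its underside.
- spice: bystander: slim spice jar, 45 mm in diameter, 108 mm high; origin at the centre of its underside.
- timer: bystander: egg-shaped black kitchen timer, 49 mm in diameter, 60 mm high; origin at the centre of its underside.
There are look-alikes about, which are no part of the job. Leave any purple or turquoise look-alike of the clay alone.

How it is judged:
By the outcome, as a careful person would: the job done as asked, in the order asked, and still so for the second after the job is handed in, while the arm keeps its last pose, push and grip.
It also fails if it takes over 67 s, if anything falls off the work surface, if the arm or the gripper's body presses on something with over 40 N, if the wrist force passes 120 N, or if a joint passes its speed limit or range.

## Working session

There is one attempt and no reset: what is moved stays moved. The work goes in short steps, Python scripts to look and compute and a shell command to move; the robot and the scene stay as the last step left them, time stands still between calls to the robot, and variables do not carry over. Pictures are saved under pics/ and viewed, at most 10 in all, crops included, and the job is handed in when it is done.

```bash
mkdir -p pics; ls; cat > h.py <<'E'
import numpy as np, cv2
from plant import r, eyes
def pix2w(name,u,v,z,cal=None):
    c=cal or eyes.calibration(name);K=np.array(c["K"]);T=np.array(c["T"])
    d=T[:3,:3]@np.linalg.inv(K)@[u,v,1];o=T[:3,3]
    return o+d*(z-o[2])/d[2]
def w2pix(name,p,cal=None):
    c=cal or eyes.calibration(name);K=np.array(c["K"]);T=np.linalg.inv(np.array(c["T"]))
    q=K@(T[:3,:3]@np.array(p)+T[:3,3]);return q[:2]/q[2]
E
python3 - <<'E'
from h import *
for n in ("top","scene"):
    cv2.imwrite(f"pics/{n}0.png",eyes.read_camera(n)); c=eyes.calibration(n); print(n,np.round(c["K"],1).tolist(),np.round(c["T"],3).tolist())
s=r.sense();print({k:np.round(v,3).tolist() for k,v in s.items()})
E
```

```text
pics
top [[535.3, 0.0, 322.0], [0.0, 535.3, 241.4], [0.0, 0.0, 1.0]] [[0.042, -0.975, 0.216, 0.256], [-0.999, -0.04, 0.014, 0.023], [-0.005, -0.216, -0.976, 1.224], [0.0, 0.0, 0.0, 1.0]]
scene [[462.6, 0.0, 317.9], [0.0, 462.6, 242.4], [0.0, 0.0, 1.0]] [[-0.738, -0.415, 0.533, -0.183], [-0.675, 0.445, -0.588, 0.771], [0.007, -0.794, -0.608, 0.866], [0.0, 0.0, 0.0, 1.0]]
{'t': 0.1, 'joint_positions': [-1.313, 0.351, 1.652, -0.0, 1.139, -0.085], 'joint_velocities': [-0.001, -0.0, -0.002, -0.0, 0.001, -0.001], 'joint_torque': [0.002, -49.803, -28.57, 0.07, 0.024, -0.0], 'tcp_pos': [0.185, -0.518, 0.189], 'tcp_rot': [-3.141, -0.0, 0.343], 'wrist_force': [0.688, 0.213, 0.561], 'wrist_torque': [-0.04, -0.006, 0.026], 'gripper_force': 0.0, 'opening': 0.093}
```

View pics/top0.png

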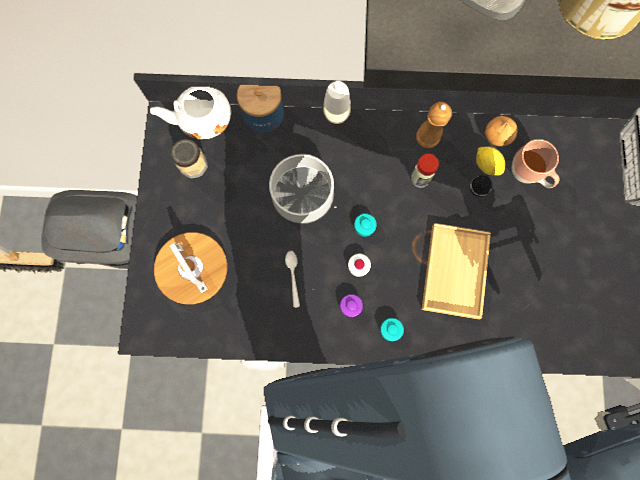

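View pics/scene0.png

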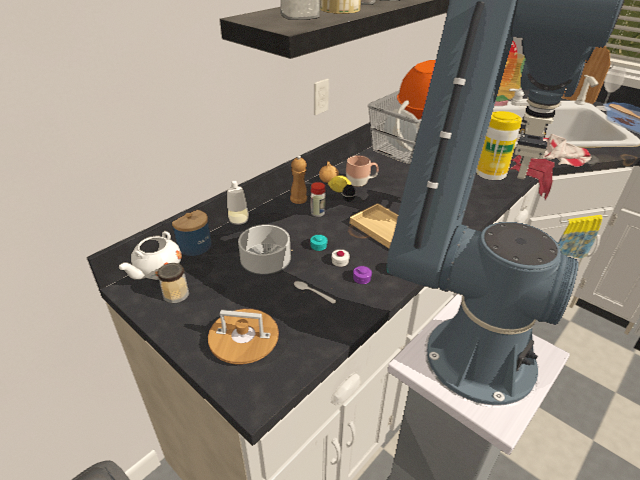

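The top view shows the tea tin at (302,188), the tray at (457,270), the spoon at (293,278) and the lid stack at (190,268). There are four clay candidates: turquoise at (365,224) and (392,329), purple at (351,305), and white with a red button at (359,265). The white one fits, because the purple and turquoise ones are excluded. I'll confirm it in an enlarged crop.

```bash
python3 - <<'E'
import cv2
im=cv2.imread("pics/top0.png")
cv2.imwrite("pics/c1.png",cv2.resize(im[215:315,140:300],None,fx=5,fy=5,interpolation=cv2.INTER_CUBIC))
cv2.imwrite("pics/c2.png",cv2.resize(im[150:330,260:500],None,fx=3.3,fy=3.3,interpolation=cv2.INTER_CUBIC))
E
```

```text
(no output)
```

View pics/c1.png

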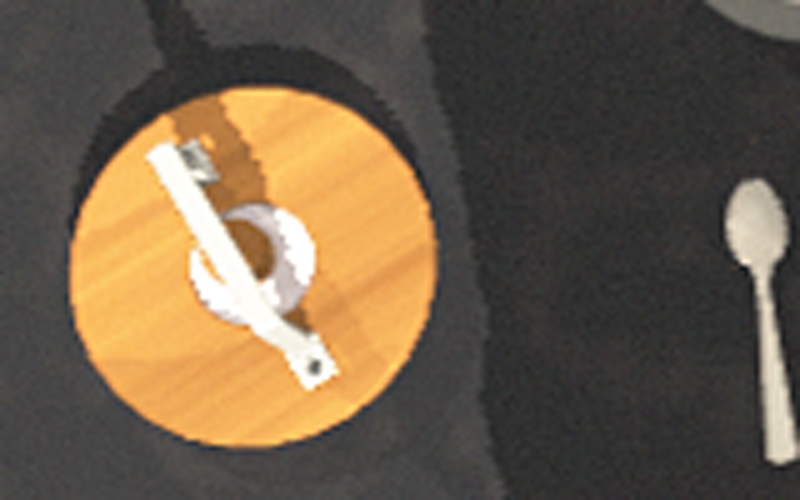

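View pics/c2.png

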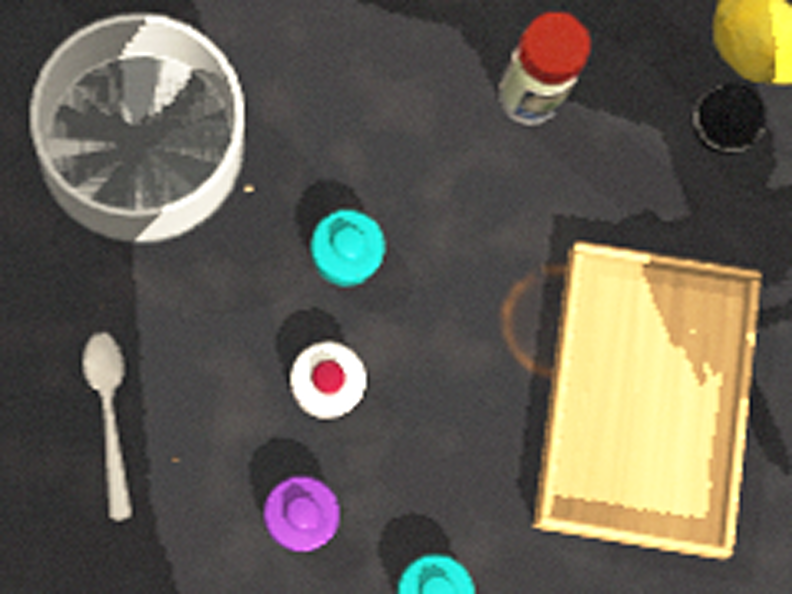

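The crop confirms it: the tin at crop (329,380) is white with a red button, and the purple and turquoise ones stay put. Next I'll work out positions.

```bash
cat >> h.py <<'E'
def wrap(a,p=np.pi): return (a+p/2)%p-p/2
def go(p,yaw=None):
    "shift(mm) and turn about tool z to reach TCP p with tool yaw (mod pi nearest)"
    s=r.sense();R=__import__("scipy.spatial.transform",fromlist=["x"]).Rotation.from_euler("xyz",s["tcp_rot"]).as_matrix()
    d=R.T@(np.array(p)-s["tcp_pos"])*1000
    t=0 if yaw is None else -wrap(yaw-s["tcp_rot"][2])
    print("shift",np.round(d,1),"turnz",round(t,3),"q6",round(s["joint_positions"][5],2),"tcp",np.round(s["tcp_pos"],3),"yaw",round(s["tcp_rot"][2],3),"t",round(s["t"],1))
E
python3 - <<'E'
from h import *
A=lambda u,v:(140+u/5,215+v/5); B=lambda u,v:(260+u/3.3,150+v/3.3)
P=lambda uv,z:pix2w("top",*uv,z)
pr=lambda n,x:print(n,np.round(x,4))
def ang(a,b): d=b-a; return round(float(wrap(np.arctan2(d[1],d[0]))),3)
c=[P(A(*q),.023) for q in((70,267),(437,267),(253,87),(253,448))]; pr("plate",(c[0]+c[1])/2); pr("plate",(c[2]+c[3])/2)
e=[P(A(*q),.092) for q in((162,150),(270,330))]; pr("strap",e); pr("mid",(e[0]+e[1])/2);print("yaw",ang(*e),np.linalg.norm(e[1]-e[0]))
f=[P(A(*q),.024) for q in((200,160),(318,370))];pr("feet mid",(f[0]+f[1])/2);print(ang(*f))
t=[P(B(*q),.07) for q in((31,112),(245,112),(138,14),(138,214))];pr("tin",(t[0]+t[1])/2);pr("tin",(t[2]+t[3])/2);print(np.linalg.norm(t[0]-t[1]),np.linalg.norm(t[2]-t[3]))
s=[P(B(*q),.006) for q in((102,332),(120,520))];pr("spoon",s);pr("mid",(s[0]+s[1])/2);print(ang(*s),np.linalg.norm(s[1]-s[0]))
k=[P(B(*q),.024) for q in((574,243),(761,272),(733,556),(535,528))];pr("tray",np.mean(k,0));print(ang(k[0],k[3]),ang(k[1],k[2]),[np.linalg.norm(k[i]-k[i-1]) for i in range(4)])
pr("clay",P(B(329,380),.026));pr("clay btn",P(B(328,377),.034))
pr("purple",P(B(302,513),.026));pr("turq",P(B(348,247),.026))
m=P(A(0,0),0);S=(s[0]+s[1])/2
E
```

```text
plate [0.4461 0.3361 0.023 ]
plate [0.4471 0.3364 0.023 ]
strap [[0.4847 0.3626 0.092 ]
 [0.4083 0.3084 0.092 ]]
mid [0.4465 0.3355 0.092 ]
yaw 0.617 0.09364168244692261
feet mid [0.4474 0.3337 0.024 ]
0.588
tin [0.6419 0.0908 0.07  ]
tin [0.6414 0.0908 0.07  ]
0.14670727809009051 0.14378005669371055
spoon [[0.5001 0.1117 0.006 ]
 [0.369  0.0921 0.006 ]]
mid [0.4346 0.1019 0.006 ]
0.148 0.13262209167709701
tray [ 0.4664 -0.2687  0.024 ]
-0.134 -0.12 [np.float64(0.20178537805126914), np.float64(0.1309565519022673), np.float64(0.1990923996097449), np.float64(0.13371205531174898)]
clay [ 0.4689 -0.0476  0.026 ]
clay btn [ 0.4696 -0.0464  0.034 ]
purple [ 0.377  -0.0318  0.026 ]
turq [ 0.5637 -0.0583  0.026 ]
```

```bash
python3 - <<'E'
from h import *
go([.438,.102,.12],.148)
E
```

```text
shift [ 446.7 -498.4   69.2] turnz 0.195 q6 -0.08 tcp [ 0.185 -0.518  0.189] yaw 0.343 t 0.1
```

```bash
R='[447,-498,0,0,0,0]'; python3 -m creep '[[447,-498,0,0,0,0],[447,-498,0,0,0,0],[447,-498,0,0,0,0],[447,-498,0,0,0,0],[447,-498,0,0,0,0]]' && python3 -m creep '[[300,-335,0,0,0,0],[300,-335,0,0,0,0],[300,-335,0,0,0,0],[300,-335,0,0,0,0],[300,-335,0,0,0,0]]'; python3 - <<'E'
from h import *
go([.438,.102,.12],.148)
E
```

```text
t: 0.52
tcp_pos: [0.2639, -0.3232, 0.1889]
tcp_rot: [-3.141, 0.0, 0.342]
wrist_force: [1.5, -0.6, 0.3]
opening: 0.0928
gripper_force: 0.0
t: 0.93
tcp_pos: [0.3426, -0.1304, 0.1892]
tcp_rot: [3.141, -0.0, 0.342]
wrist_force: [0.9, -0.9, -0.5]
opening: 0.0931
gripper_force: 0.0
shift [ 167.8 -186.9   69.2] turnz 0.194 q6 0.74 tcp [ 0.343 -0.13   0.189] yaw 0.342 t 0.9
```

```bash
python3 -m creep '[[168,-187,69,0,0,0.195],[168,-187,69,0,0,0.195],[168,-187,69,0,0,0.195],[168,-187,69,0,0,0.195],[168,-187,69,0,0,0.195]]' >/dev/null; python3 -m creep '[[0,0,0,0,0,0]]' 0 10; python3 - <<'E'
from h import *
go([.438,.102,.12],.148)
E
```

```text
t: 1.43
tcp_pos: [0.4144, 0.0462, 0.136]
tcp_rot: [-3.14, 0.002, 0.153]
wrist_force: [0.9, -0.7, -0.8]
opening: 0.0899
gripper_force: 0.0
shift [ 31.8 -51.6  16. ] turnz 0.005 q6 1.42 tcp [0.414 0.046 0.136] yaw 0.153 t 1.4
```

```bash
python3 -m creep '[[32,-52,76,0,0,0],[32,-52,76,0,0,0],[32,-52,76,0,0,0],[32,-52,76,0,0,0],[32,-52,76,0,0,0]]' >/dev/null; python3 - <<'E'
from h import *
go([.438,.102,.003],.148)
cv2.imwrite("pics/w1.png",eyes.read_camera("wrist"))
E
```

```text
shift [ 1.4 -4.7 58.5] turnz 0.001 q6 1.54 tcp [0.437 0.097 0.061] yaw 0.149 t 1.9
```

View pics/w1.png

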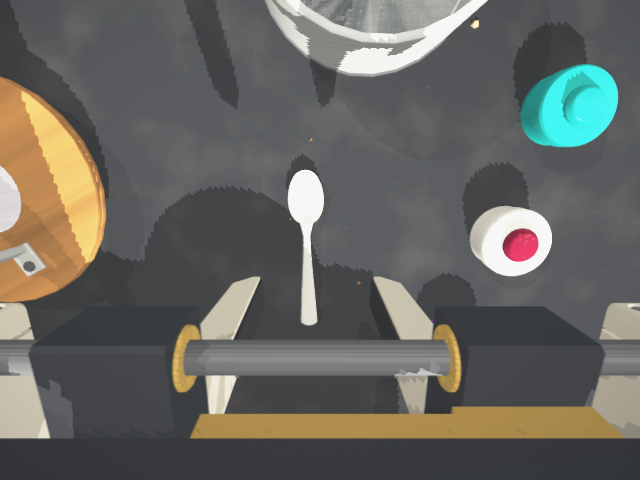

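The wrist view shows the spoon with its bowl at (306,195) and handle end at (310,325), central between the fingertips at (260,277) and (374,277). I'll check its position against the calibration.

```bash
python3 - <<'E'
from h import *
for q,z in(((306,169),.006),((310,325),.004),((510,240),.026),((521,245),.034)): print(np.round(pix2w("wrist",*q,z),4))
go([.438,.102,.003],.148)
E
```

```text
[0.496  0.1126 0.006 ]
[0.3678 0.0912 0.004 ]
[ 0.4691 -0.0406  0.026 ]
[ 0.4682 -0.0442  0.034 ]
shift [ 0.8 -5.1 59.2] turnz -0.0 q6 1.54 tcp [0.438 0.097 0.062] yaw 0.148 t 1.9
```

```bash
python3 -m creep '[[1,-5,30,0,0,0],[1,-5,50,0,0,0],[1,-5,58,0,0,0],[1,-5,58,0,0,0]]'; python3 - <<'E'
from h import *
go([.438,.102,.003],.148)
E
```

```text
t: 2.23
tcp_pos: [0.4377, 0.1016, 0.0035]
tcp_rot: [3.142, 0.001, 0.147]
wrist_force: [-0.1, -0.8, 0.8]
opening: 0.0468
gripper_force: 0.0
shift [ 0.4 -0.3  0.5] turnz -0.001 q6 1.55 tcp [0.438 0.102 0.003] yaw 0.147 t 2.2
```

```bash
python3 -m creep '[[0,0,0,0,0,0],[0,0,0,0,0,0],[0,0,0,0,0,0],[0,0,0,0,0,0],[0,0,0,0,0,0]]' -1 25 >/dev/null; python3 -m creep '[[0,0,0,0,0,0],[0,0,0,0,0,0],[0,0,-20,0,0,0],[0,0,-60,0,0,0],[0,0,-100,0,0,0]]';  python3 - <<'E'
from h import *
go([.4664,-.268,.09],-.127)
E
```

```text
t: 3.07
tcp_pos: [0.437, 0.1023, 0.1042]
tcp_rot: [-3.142, 0.003, 0.148]
wrist_force: [0.7, 0.7, 0.6]
opening: 0.0005
gripper_force: 0.0
shift [-25.5 370.6  14.2] turnz 0.275 q6 1.55 tcp [0.437 0.102 0.104] yaw 0.148 t 3.1
```

```bash
python3 - <<'E'
from h import *
im=eyes.read_camera("wrist");cv2.imwrite("pics/w2.png",im)
E
```

```text
(no output)
```

View pics/w2.png

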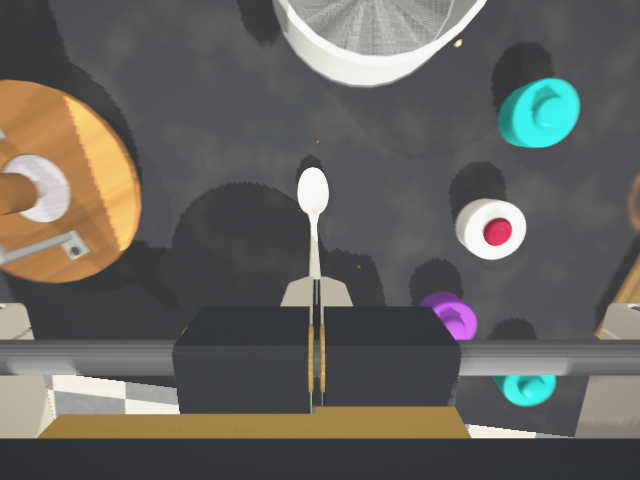

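The pads shut empty and the spoon hasn't moved (bowl now at (313,190)), so the handle lies too low to grip at this height. I'll take the bowl instead, lower down.

```bash
python3 - <<'E'
from h import *
for q,z in(((313,168),.006),((300,190),.008),((329,190),.008)): print(np.round(pix2w("wrist",*q,z),4))
im=cv2.imread("pics/w2.png")[160:280,295:335]; g=im.min(2); print([(160+i*6,np.where(g[i*6]>150)[0].min()+295 if (g[i*6]>150).any() else 0,np.where(g[i*6]>150)[0].max()+295 if (g[i*6]>150).any() else 0) for i in range(20)])
go([.476,.1085,.03],.148)
E
```

```text
[0.4991 0.114  0.006 ]
[0.4784 0.1227 0.008 ]
[0.4822 0.097  0.008 ]
[(160, 0, 0), (166, 0, 0), (172, np.int64(303), np.int64(322)), (178, np.int64(300), np.int64(325)), (184, np.int64(298), np.int64(327)), (190, np.int64(297), np.int64(328)), (196, np.int64(298), np.int64(328)), (202, np.int64(299), np.int64(327)), (208, np.int64(302), np.int64(324)), (214, np.int64(308), np.int64(318)), (220, np.int64(310), np.int64(317)), (226, np.int64(311), np.int64(316)), (232, np.int64(311), np.int64(316)), (238, np.int64(311), np.int64(317)), (244, np.int64(311), np.int64(317)), (250, np.int64(311), np.int64(317)), (256, np.int64(310), np.int64(318)), (262, np.int64(310), np.int64(318)), (268, np.int64(310), np.int64(319)), (274, np.int64(310), np.int64(319))]
shift [34.7 -0.4 81.8] turnz 0.0 q6 1.55 tcp [0.441 0.103 0.111] yaw 0.148 t 3.1
```

```bash
python3 -m creep '[[40,-1,40,0,0,0],[40,-1,70,0,0,0],[40,-1,70,0,0,0],[40,-1,70,0,0,0],[40,-1,70,0,0,0]]' 0 25 >/dev/null; python3 - <<'E'
from h import *
go([.479,.1095,.002],.148)
E
```

```text
shift [ 1.6  0.1 32.8] turnz -0.0 q6 1.55 tcp [0.477 0.109 0.035] yaw 0.148 t 3.5
```

```bash
python3 -m creep '[[2,0,20,0,0,0],[2,0,29,0,0,0],[2,0,33,0,0,0],[2,0,33,0,0,0]]'; python3 -m creep '[[0,0,0,0,0,0],[0,0,0,0,0,0],[0,0,0,0,0,0],[0,0,0,0,0,0],[0,0,0,0,0,0]]' -1 25 ; python3 -m creep '[[0,0,0,0,0,0]]'
```

```text
t: 3.87
tcp_pos: [0.4793, 0.1096, 0.0012]
tcp_rot: [-3.142, -0.0, 0.148]
wrist_force: [-0.7, -0.4, 0.4]
opening: 0.0465
gripper_force: 0.0
t: 4.28
tcp_pos: [0.4797, 0.1096, 0.0009]
tcp_rot: [-3.142, -0.0, 0.148]
wrist_force: [0.2, -0.2, 0.2]
opening: 0.0177
gripper_force: 0.0
t: 4.37
tcp_pos: [0.4796, 0.1096, 0.0008]
tcp_rot: [3.142, -0.0, 0.148]
wrist_force: [-0.1, -0.2, -0.7]
opening: 0.0111
gripper_force: 0.0
```

```bash
python3 -m creep '[[0,0,0,0,0,0],[0,0,0,0,0,0],[0,0,0,0,0,0]]'; python3 - <<'E'
from h import *
a=eyes.read_camera("wrist")[120:420,200:440]; b=eyes.read_camera("scene")[240:340,260:380]
cv2.imwrite("pics/w3.png",np.hstack([cv2.resize(a,(400,500)),cv2.resize(b,(400,500))]))
E
```

```text
t: 4.62
tcp_pos: [0.4795, 0.1096, 0.0006]
tcp_rot: [-3.142, 0.0, 0.148]
wrist_force: [-0.1, -0.4, 0.2]
opening: 0.0004
gripper_force: 0.0
```

View pics/w3.png

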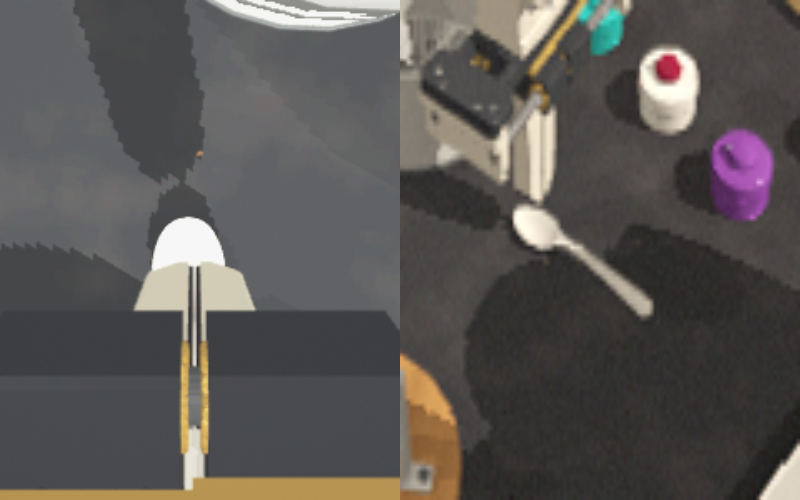

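```bash
python3 - <<'E'
from h import *
s=r.sense();print(s["tcp_pos"])
for n in("scene","top","wrist"):print(n,w2pix(n,s["tcp_pos"]),w2pix(n,[.4795,.1095,.08]), w2pix(n,[.4795,.1095,.02]))
print(pix2w("scene",302,280,0.0),pix2w("scene",300.5,285.6,.006))
a=eyes.read_camera("scene")[210:310,250:370];b=eyes.read_camera("top")[200:310,240:350]
cv2.imwrite("pics/w4.png",np.hstack([cv2.resize(a,(400,400),interpolation=2),cv2.resize(b,(400,400),interpolation=2)]))
E
```

```text
[0.47957397 0.10959961 0.0006276 ]
scene [300.25812387 285.54452392] [299.82216853 263.35655573] [300.18891062 280.28202493]
top [291.47413  259.769911] [289.29993238 253.14578222] [291.00037401 258.25584124]
wrist [315.42090392 271.25242024] [315.12179266 341.51610137] [315.4865792  283.26097669]
[4.92284404e-01 8.96010516e-02 1.11022302e-16] [0.47482406 0.1134141  0.006     ]
```

View pics/w4.png

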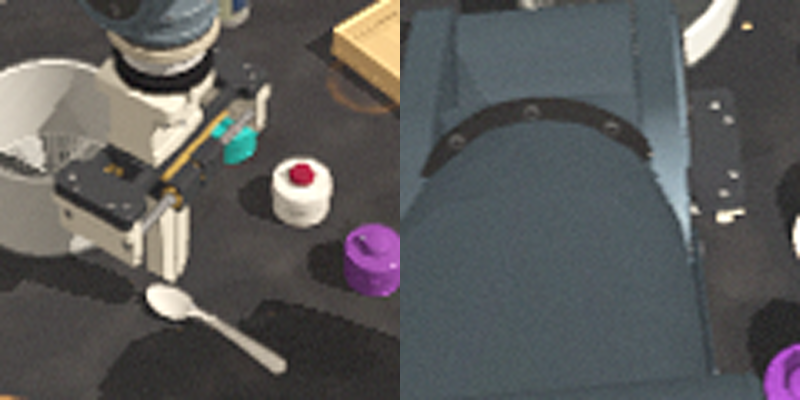

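Projecting the reported TCP (z≈0.001) into the scene view gives row 285.5, but the visible fingertips end near row 280. That puts the tips roughly 15–20 mm above where they're reported, so I'll quantify it.

```bash
python3 -m creep '[[0,0,0,0,0,0],[0,0,0,0,0,0],[0,0,0,0,0,0],[0,0,0,0,0,0],[0,0,0,0,0,0]]' 0 25; python3 - <<'E'
from h import *
from scipy.spatial.transform import Rotation as Ro
s=r.sense();R=Ro.from_euler("xyz",s["tcp_rot"]).as_matrix();p=np.array(s["tcp_pos"])
c=eyes.calibration("wrist");print("cam in tool",np.round(R.T@(np.array(c["T"])[:3,3]-p),4),"K",c["K"][0][0])
print("cam axes in tool",np.round(R.T@np.array(c["T"])[:3,:3],2).tolist())
h=s["opening"]/2
for k in(0,-.005,-.01,-.015,-.02,-.025):
    print(k,[np.round(w2pix("wrist",p+R@[x,y,k]),1).tolist() for x,y in((.0075,-h),(.0075,h))],np.round(w2pix("scene",p+R@[-.0075,-h,k]),1))
a=eyes.read_camera("wrist")[200:350,200:440]; b=eyes.read_camera("scene")[230:310,250:346]
cv2.imwrite("pics/w5.png",np.vstack([cv2.resize(a,(480,300)),cv2.resize(b,(480,400),interpolation=2)])[:600])
E
```

```text
t: 5.23
tcp_pos: [0.4796, 0.1096, 0.0006]
tcp_rot: [3.142, -0.0, 0.148]
wrist_force: [-0.1, -0.1, -0.7]
opening: 0.0291
gripper_force: 0.0
cam in tool [ 0.0724  0.0006 -0.1954] K 331.61840171604206
cam axes in tool [[0.0, -0.96, -0.27], [1.0, 0.0, -0.0], [0.0, -0.27, 0.96]]
0 [[291.9, 259.9], [338.9, 259.9]] [299.4 289.6]
-0.005 [[291.4, 262.5], [339.4, 262.5]] [299.3 288.3]
-0.01 [[290.7, 265.2], [340.0, 265.2]] [299.3 286.9]
-0.015 [[290.1, 268.1], [340.6, 268.1]] [299.3 285.5]
-0.02 [[289.4, 271.1], [341.2, 271.1]] [299.2 284.2]
-0.025 [[288.7, 274.3], [341.9, 274.3]] [299.2 282.8]
```

View pics/w5.png

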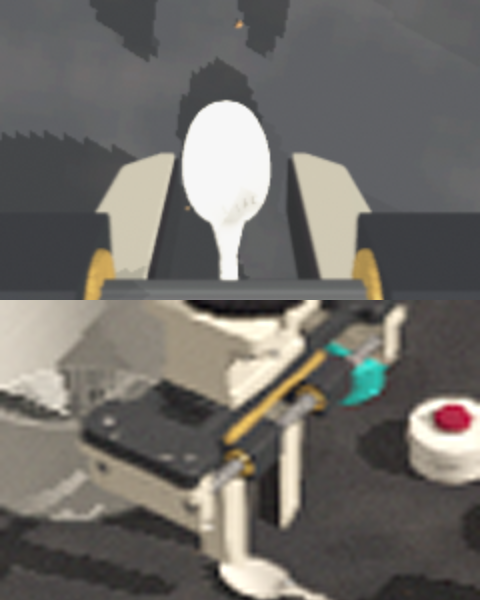

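The wrist view has the fingertips at about (287,276) and (346,276) with the bowl between them at (313,283). That puts the real tips about 20 mm short of the reported TCP. I'll descend gently and feel for the worktop.

```bash
python3 -m creep '[[0,0,3,0,0,0],[0,0,6,0,0,0],[0,0,8,0,0,0],[0,0,10,0,0,0],[0,0,10,0,0,0]]'; python3 -m creep '[[0,0,1,0,0,0],[0,0,2,0,0,0],[0,0,3,0,0,0],[0,0,3,0,0,0],[0,0,3,0,0,0]]'
```

```text
t: 5.75
tcp_pos: [0.4792, 0.1096, -0.0099]
tcp_rot: [-3.142, 0.001, 0.148]
wrist_force: [-0.0, 0.7, -0.3]
opening: 0.0466
gripper_force: 0.0
t: 6.17
tcp_pos: [0.4795, 0.1096, -0.0124]
tcp_rot: [-3.142, 0.0, 0.148]
wrist_force: [0.2, 0.0, -0.4]
opening: 0.0465
gripper_force: 0.0
```

```bash
for i in 1; do python3 -m creep '[[0,0,1,0,0,0],[0,0,2,0,0,0],[0,0,2,0,0,0]]' | grep -E 'pos|wrist'; done;  python3 -m creep '[[0,0,1,0,0,0],[0,0,2,0,0,0],[0,0,2,0,0,0]]' | grep -E 'pos|wrist'
```

```text
tcp_pos: [0.4795, 0.1096, -0.0145]
wrist_force: [0.1, 0.2, 0.4]
tcp_pos: [0.4795, 0.1096, -0.0165]
wrist_force: [0.9, -0.2, 0.3]
```

```bash
python3 -m creep '[[0,0,1,0,0,0],[0,0,1,0,0,0],[0,0,1,0,0,0]]' | grep -E 'pos|wrist';  python3 -m creep '[[0,0,1,0,0,0],[0,0,1,0,0,0],[0,0,1,0,0,0]]' | grep -E 'pos|wrist'
```

```text
tcp_pos: [0.4795, 0.1096, -0.0174]
wrist_force: [0.6, 0.1, 0.0]
tcp_pos: [0.4795, 0.1096, -0.0184]
wrist_force: [-0.4, 0.5, -0.7]
```

```bash
python3 -m creep '[[0,0,0.7,0,0,0],[0,0,0.7,0,0,0],[0,0,0.7,0,0,0]]' | grep -E 'pos|wrist';  python3 -m creep '[[0,0,0.7,0,0,0],[0,0,0.7,0,0,0],[0,0,0.7,0,0,0]]' | grep -E 'pos|wrist'
```

```text
tcp_pos: [0.4795, 0.1096, -0.0191]
wrist_force: [0.5, 0.3, 0.4]
tcp_pos: [0.4796, 0.1096, -0.0198]
wrist_force: [0.1, 0.9, -0.8]
```

```bash
python3 -m creep '[[0,0,0,0,0,0],[0,0,0,0,0,0],[0,0,0,0,0,0],[0,0,0,0,0,0],[0,0,0,0,0,0]]' -1 25 | grep -E 'open|grip|wrist';  python3 -m creep '[[0,0,0,0,0,0],[0,0,0,0,0,0],[0,0,0,0,0,0]]'
```

```text
wrist_force: [0.4, -0.7, -1.2]
opening: 0.0176
gripper_force: 0.0
t: 8.33
tcp_pos: [0.4799, 0.1099, -0.0194]
tcp_rot: [-3.141, -0.001, 0.147]
wrist_force: [-1.3, 2.7, 6.4]
opening: 0.001
gripper_force: 3.1
```

```bash
python3 -m creep '[[0,0,-12,0,0,0],[0,0,-12,0,0,0],[0,0,-12,0,0,0],[0,0,-12,0,0,0],[0,0,-12,0,0,0]]' 0 25 | grep -E 'open|grip|wrist';  python3 -m creep '[[0,0,0,0,0,0],[0,0,0,0,0,0],[0,0,0,0,0,0]]'; python3 - <<'E'
from h import *
im=eyes.read_camera("wrist");cv2.imwrite("pics/w6.png",im); g=im.min(2)
for v in range(150,330,8):
    x=np.where(g[v,270:365]>170)[0]+270; print(v,(x.min(),x.max(),len(x)) if len(x) else 0, end="; ")
print()
for p in((313,168),): pass
E
```

```text
wrist_force: [0.4, 0.5, 1.0]
opening: 0.0298
gripper_force: 0.0
t: 9.0
tcp_pos: [0.4794, 0.1096, -0.0079]
tcp_rot: [3.142, 0.0, 0.148]
wrist_force: [0.4, 0.1, -0.1]
opening: 0.0455
gripper_force: 0.0
150 0; 158 0; 166 0; 174 0; 182 0; 190 0; 198 0; 206 0; 214 0; 222 0; 230 0; 238 0; 246 0; 254 (np.int64(314), np.int64(315), 2); 262 (np.int64(299), np.int64(329), 31); 270 (np.int64(295), np.int64(333), 39); 278 (np.int64(270), np.int64(364), 48); 286 (np.int64(291), np.int64(336), 46); 294 (np.int64(291), np.int64(336), 46); 302 (np.int64(293), np.int64(334), 42); 310 (np.int64(297), np.int64(330), 34); 318 (np.int64(306), np.int64(322), 17); 326 (np.int64(308), np.int64(319), 12);
```

```bash
python3 - <<'E'
from h import *
c=eyes.calibration("wrist");print(np.round(np.array(c["T"])[:3,3],4))
for q in((313.5,290),(314,254),(313.5,322)):print(np.round(pix2w("wrist",*q,.009),4))
im=cv2.imread("pics/w6.png");g=im.min(2).astype(int)
for v in range(268,300,3):
    print(v,"".join("#" if x>140 else "+" if x>90 else "." for x in g[v,230:400:2]))
s=r.sense();p=s["tcp_pos"];h=.02275
for k in (-.02,-.025,-.03,-.035):print(k,[np.round(w2pix("wrist",np.array(p)+np.array([x*np.cos(.148)-y*np.sin(.148),x*np.sin(.148)+y*np.cos(.148),-k])),1) for x,y in((.0075,h),(.0075,-h),(0,h))])
E
```

```text
[0.5513 0.1197 0.1875]
[0.4741 0.1099 0.009 ]
[0.4958 0.1128 0.009 ]
[0.4537 0.1069 0.009 ]
268 +++++++++++++++++++++++++++++++..###################.++++++++++++++++++++++++++++++++
271 +++++++++++++++++++++++++++++++.#####################++++++++++++++++++++++++++++++++
274 ...++..+++++++++++++++++++++++..#####################++++++++++++++++++++++++++++++++
277 .........+++.+++#####+++++++++.+######################++++++++++++#####++++++++++++++
280 ...........+#########..+++++++.#######################+++++++++++.+#########+++++++++
283 .......+############+..+++++++.#######################+++++++++++..#############+++++
286 ......+#############...++++++++#######################+++++++++++..+#############++++
289 .....+#############....++++++++#######################+++++++++++...##############+++
292 ....+##############.......+++++#######################++++++++++....+##############++
295 ...###############..........+++#######################++++++++++.....###############+
298 ..################.............#######################++++++++++.....+###############
-0.02 [array([274.9, 271.1]), array([355.8, 271.2]), array([275.3, 283.6])]
-0.025 [array([273.8, 274.3]), array([356.9, 274.3]), array([274.2, 287.1])]
-0.03 [array([272.6, 277.7]), array([358. , 277.7]), array([273.1, 290.7])]
-0.035 [array([271.4, 281.2]), array([359.2, 281.2]), array([271.9, 294.6])]
```

Numbers from the wrist image (tip front edge at row 277, columns 271 and 362) put the real tips about 28–30 mm behind the reported TCP. The earlier closure only skimmed the bowl's top. I'll go lower, watching the force.

```bash
python3 -m creep '[[0,0,5,0,0,0],[0,0,10,0,0,0],[0,0,13,0,0,0],[0,0,15,0,0,0],[0,0,15,0,0,0]]' | grep -E 'pos|wrist';  python3 -m creep '[[0,0,1,0,0,0],[0,0,2,0,0,0],[0,0,2,0,0,0]]'| grep -E 'pos|wrist'; python3 -m creep '[[0,0,1,0,0,0],[0,0,1,0,0,0],[0,0,1,0,0,0]]'| grep -E 'pos|wrist'
```

```text
tcp_pos: [0.4792, 0.1095, -0.0234]
wrist_force: [0.4, 0.2, -0.0]
tcp_pos: [0.4796, 0.1096, -0.0248]
wrist_force: [-0.1, 0.1, -0.4]
tcp_pos: [0.4796, 0.1096, -0.0257]
wrist_force: [-0.2, -0.5, 0.3]
```

```bash
python3 -m creep '[[0,0,0.7,0,0,0],[0,0,0.7,0,0,0],[0,0,0.7,0,0,0]]'| grep -E 'pos|wrist'; python3 -m creep '[[0,0,0.7,0,0,0],[0,0,0.7,0,0,0],[0,0,0.7,0,0,0]]'| grep -E 'pos|wrist'
```

```text
tcp_pos: [0.4796, 0.1096, -0.0265]
wrist_force: [0.2, 0.2, 1.5]
tcp_pos: [0.4795, 0.1096, -0.0272]
wrist_force: [0.1, 0.7, 1.1]
```

```bash
python3 -m creep '[[0,0,0.7,0,0,0],[0,0,0.7,0,0,0],[0,0,0.7,0,0,0]]'| grep -E 'pos|wrist'
```

```text
tcp_pos: [0.4795, 0.1096, -0.0279]
wrist_force: [-0.2, -0.2, 0.2]
```

```bash
python3 -m creep '[[0,0,0,0,0,0],[0,0,0,0,0,0],[0,0,0,0,0,0],[0,0,0,0,0,0],[0,0,0,0,0,0]]' -1 20 | grep -E 'open|grip|wrist';  python3 -m creep '[[0,0,0,0,0,0],[0,0,0,0,0,0]]'
```

```text
wrist_force: [-0.4, -0.7, -0.0]
opening: 0.0238
gripper_force: 20.0
t: 11.3
tcp_pos: [0.4796, 0.1096, -0.0278]
tcp_rot: [-3.142, -0.0, 0.148]
wrist_force: [-0.3, 0.3, -0.1]
opening: 0.0235
gripper_force: 20.0
```

```bash
python3 -m creep '[[0,0,-10,0,0,0],[0,0,-30,0,0,0],[0,0,-60,0,0,0],[0,0,-90,0,0,0],[0,0,-100,0,0,0]]' - 30 | grep -E 'open|grip|pos';  python3 - <<'E'
from h import *
go([.511,-.2735,.07],-.127)
im=eyes.read_camera("wrist");cv2.imwrite("pics/w7.png",im); g=im.min(2)
for v in range(240,400,8):print(v,"".join("#" if x>170 else "+" if x>90 else "." for x in g[v,230:400:3]))
E
```

```text
tcp_pos: [0.4812, 0.1099, 0.0763]
opening: 0.023
gripper_force: 30.0
shift [-27.1 383.6   6.2] turnz 0.275 q6 1.55 tcp [0.481 0.11  0.076] yaw 0.148 t 11.7
240 ...........++++++++.++.++.++.....+...+.......+..+.......+
248 .................+++...+............+...............+++++
256 ...........................+.........+..+............++++
264 ........................+...++++++...+....+.....+......++
272 .........................#########..++..........+.......+
280 ...............+++++#..#############.+++++++........+....
288 ...........++++++++++.##############+.++++++++#........++
296 ..........+++++++++#..##############+.+++++++++#+.....+++
304 ........++++++++++++..##############+..++++++++++++++++++
312 ............++++++#...###############..+++++++...........
320 ............+++++++..+###############...++++++...........
328 ............+++++#.....############.....++++++...........
336 .............+++++........######.........++++............
344 ................+++++++++++++++++++++++++++++++..........
352 ...........+++++++++++++++++++++++++++++++++++++.........
360 .........+.+++++++++++++++++++++++++++++++++++++.+.......
368 ...........+++++++++++++++++++++++++++++++++++++.+.......
376 .........+...+###++.......+###..........+++++....+.......
384 .............+###+........####...........++++............
392 .............+###.........####+..........++++............
```

The spoon is held: a bowl-shaped blob shows between the pads at rows 272–336. Now to the tray.

```bash
python3 -m creep '[[-27,384,6,0,0,0],[-27,384,6,0,0,0],[-27,384,6,0,0,0],[-27,384,6,0,0,0],[-27,384,6,0,0,0]]' |grep open; python3 -m creep '[[-12,175,0,0,0,0.275],[-12,175,0,0,0,0.275],[-12,175,0,0,0,0.275],[-12,175,0,0,0,0.275],[-12,175,0,0,0,0.275]]' | grep open;  python3 - <<'E'
from h import *
go([.511,-.2735,-.020],-.127)
E
```

```text
opening: 0.023
opening: 0.0231
shift [ 1. -5. 88.] turnz -0.004 q6 1.12 tcp [ 0.509 -0.278  0.068] yaw -0.131 t 12.6
```

```bash
python3 -m creep '[[0,-3,30,0,0,0],[0,-3,55,0,0,0],[0,-3,70,0,0,0],[0,-3,76,0,0,0],[0,-3,76,0,0,0]]' ; python3 - <<'E'
from h import *
go([.511,-.2735,-.020],-.127)
E
python3 -m creep '[[0,0,3,0,0,0],[0,0,6,0,0,0],[0,0,8,0,0,0],[0,0,8,0,0,0]]'
```

```text
t: 13.02
tcp_pos: [0.5089, -0.269, -0.009]
tcp_rot: [-3.14, 0.003, -0.127]
wrist_force: [0.6, 1.2, -0.5]
opening: 0.0233
gripper_force: 30.0
shift [ 2.7  4.2 11. ] turnz 0.0 q6 1.13 tcp [ 0.509 -0.269 -0.009] yaw -0.127 t 13.0
t: 13.35
tcp_pos: [0.5101, -0.27, -0.0149]
tcp_rot: [3.141, -0.0, -0.127]
wrist_force: [0.8, 0.3, 0.1]
opening: 0.0233
gripper_force: 30.0
```

Lower a bit more, release, and rise.

```bash
python3 -m creep '[[0,0,2,0,0,0],[0,0,4,0,0,0],[0,0,4,0,0,0]]' | grep -E "pos|wrist"; python3 -m creep '[[0,0,0,0,0,0],[0,0,0,0,0,0],[0,0,0,0,0,0],[0,0,0,0,0,0],[0,0,0,0,0,0]]' -0.1 20 | grep -E 'open|wrist|pos'; python3 -m creep '[[0,0,-20,0,0,0],[0,0,-50,0,0,0],[0,0,-90,0,0,0],[0,0,-120,0,0,0],[0,0,-120,0,0,0]]' | grep -E 'open|pos'; python3 - <<'E'
from h import *
im=eyes.read_camera("wrist");cv2.imwrite("pics/w8.png",im); g=im.min(2).astype(int)
for z,p in (("c",[.4664,-.2687,.008]),("clay",[.469,-.047,.03])):print(z,w2pix("wrist",p))
go([.469,-.047,.06],0)
hsv=cv2.cvtColor(im,cv2.COLOR_BGR2HSV); m=((hsv[...,1]<50)&(hsv[...,2]>120)).astype(np.uint8)
n,l,st,ce=cv2.connectedComponentsWithStats(m)
print([(st[i].tolist(),np.round(ce[i]).tolist()) for i in range(1,n) if st[i,4]>150])
E
```

```text
tcp_pos: [0.5099, -0.2699, -0.0193]
wrist_force: [-0.7, -0.1, 0.5]
tcp_pos: [0.51, -0.27, -0.019]
wrist_force: [-0.2, -0.1, -0.1]
opening: 0.0416
tcp_pos: [0.5127, -0.2716, 0.107]
opening: 0.0418
c [318.85786028 281.53388179]
clay [ 73.13398415 317.55639791]
shift [ -70.8 -216.8   43.1] turnz -0.127 q6 1.13 tcp [ 0.512 -0.271  0.104] yaw -0.127 t 14.5
[([121, 0, 61, 45, 884], [161.0, 26.0]), ([174, 19, 28, 40, 408], [192.0, 38.0]), ([167, 22, 20, 26, 172], [178.0, 36.0]), ([180, 26, 32, 43, 196], [202.0, 55.0]), ([327, 32, 66, 37, 206], [359.0, 56.0]), ([300, 222, 29, 118, 1699], [313.0, 269.0]), ([230, 277, 45, 62, 1718], [250.0, 309.0]), ([359, 277, 44, 62, 1683], [383.0, 309.0]), ([51, 284, 69, 56, 1981], [85.0, 307.0]), ([0, 303, 34, 37, 1057], [14.0, 322.0]), ([600, 303, 40, 36, 1234], [621.0, 322.0]), ([0, 368, 59, 70, 3366], [25.0, 406.0]), ([377, 371, 21, 24, 287], [388.0, 381.0]), ([235, 375, 22, 38, 634], [245.0, 392.0]), ([585, 376, 55, 39, 1634], [615.0, 391.0])]
```

The wrist image shows the spoon as one blob, (300,222) to (329,340), lying in the tray. Now the white clay tin.

```bash
python3 -m creep '[[-71,-217,20,0,0,-0.127],[-71,-217,20,0,0,-0.127],[-71,-217,20,0,0,-0.127],[-71,-217,20,0,0,-0.127],[-71,-217,20,0,0,-0.127]]' 0.8 20 | grep -E 'open|pos'; python3 -m creep '[[0,0,0,0,0,0]]' >/dev/null; python3 - <<'E'
from h import *
go([.469,-.047,.04],0)
E
```

```text
tcp_pos: [0.4695, -0.0644, 0.0815]
opening: 0.0705
shift [  1.3 -13.6  40.9] turnz 0.004 q6 1.34 tcp [ 0.468 -0.061  0.081] yaw 0.004 t 15.0
```

```bash
python3 -m creep '[[1,-14,20,0,0,0.004],[1,-14,41,0,0,0.004],[1,-14,41,0,0,0.004],[1,-14,41,0,0,0.004]]' 0.8 20 | grep -E 'open|pos'; python3 - <<'E'
from h import *
im=eyes.read_camera("wrist");cv2.imwrite("pics/w9.png",im)
hsv=cv2.cvtColor(im,cv2.COLOR_BGR2HSV)
m=(((hsv[...,0]<8)|(hsv[...,0]>165))&(hsv[...,1]>150)&(hsv[...,2]>100)).astype(np.uint8)
n,l,st,ce=cv2.connectedComponentsWithStats(m);i=[k for k in range(1,n) if st[k,4]>60]
for k in i: print(st[k],ce[k],np.round(pix2w("wrist",*ce[k],.031),4))
go([.469,-.047,-.023],0)
E
```

```text
tcp_pos: [0.4711, -0.0521, 0.0408]
opening: 0.0834
[288 255  36  34 945] [305.98306878 271.24338624] [ 0.468  -0.0463  0.031 ]
shift [-2.8 -5.4 64.7] turnz -0.005 q6 1.37 tcp [ 0.472 -0.052  0.042] yaw -0.005 t 15.4
```

```bash
python3 -m creep '[[-1,-2,20,0,0,0],[-1,-2,40,0,0,0],[-1,-2,55,0,0,0],[-1,-2,62,0,0,0],[-1,-2,62,0,0,0]]' | grep -E 'open|pos|wrist'; python3 - <<'E'
from h import *
go([.4685,-.0468,-.023],0)
E
```

```text
tcp_pos: [0.4707, -0.0505, -0.0207]
wrist_force: [0.0, -0.6, -0.2]
opening: 0.0838
shift [-2.2 -3.7  2.3] turnz -0.005 q6 1.37 tcp [ 0.471 -0.05  -0.021] yaw -0.005 t 15.8
```

```bash
python3 -m creep '[[-2,-4,2,0,0,0],[-2,-4,2,0,0,0],[-2,-4,2,0,0,0],[-2,-4,2,0,0,0],[-2,-4,2,0,0,0]]' -1 20 | grep -E 'open|pos|force'; python3 -m creep '[[0,0,0,0,0,0],[0,0,0,0,0,0],[0,0,0,0,0,0],[0,0,0,0,0,0]]' -1 20 | grep -E 'open|pos|force'
```

```text
tcp_pos: [0.4694, -0.0462, -0.0218]
wrist_force: [-0.1, -0.1, 0.3]
opening: 0.0549
gripper_force: 0.0
tcp_pos: [0.4693, -0.0461, -0.022]
wrist_force: [-0.9, 0.6, 6.4]
opening: 0.0483
gripper_force: 20.0
```

```bash
python3 -m creep '[[0,0,-20,0,0,0],[0,0,-50,0,0,0],[0,0,-90,0,0,0],[0,0,-125,0,0,0],[0,0,-125,0,0,0]]' | grep -E 'open|pos|force';  python3 -m creep '[[172,-137,0,0,0,0],[172,-137,0,0,0,0],[172,-137,0,0,0,0],[172,-137,0,0,0,0],[172,-137,0,0,0,0]]'  | grep -E 'open|pos|force'; python3 -m creep '[[6,-5,0,0,0,0],[6,-5,0,0,0,0],[6,-5,0,0,0,0]]'  | grep -E 'open|pos|force'; python3 - <<'E'
from h import *
go([.6416,.0908,-.014],0)
E
```

```text
tcp_pos: [0.4722, -0.0467, 0.1084]
wrist_force: [1.7, 0.4, 0.4]
opening: 0.0484
gripper_force: 20.0
tcp_pos: [0.6336, 0.0845, 0.102]
wrist_force: [0.7, -0.5, -0.3]
opening: 0.0485
gripper_force: 20.0
tcp_pos: [0.6376, 0.0877, 0.1016]
wrist_force: [-0.3, -0.4, -0.7]
opening: 0.0483
gripper_force: 20.0
shift [  4.2  -3.2 115.6] turnz -0.004 q6 1.64 tcp [0.638 0.088 0.102] yaw -0.004 t 17.6
```

```bash
python3 -m creep '[[4,-3,30,0,0,0],[4,-3,65,0,0,0],[4,-3,95,0,0,0],[4,-3,110,0,0,0],[4,-3,113,0,0,0]]' | grep -E 'open|pos|force';  python3 -m creep '[[0,0,2,0,0,0],[0,0,4,0,0,0],[0,0,4,0,0,0]]'  | grep -E 'open|pos|force'
```

```text
tcp_pos: [0.64, 0.0897, -0.013]
wrist_force: [-0.7, -0.1, 0.1]
opening: 0.0488
gripper_force: 20.0
tcp_pos: [0.6434, 0.0908, -0.0128]
wrist_force: [-0.4, 0.3, -0.5]
opening: 0.0484
gripper_force: 20.0
```

```bash
python3 -m creep '[[0,0,2,0,0,0],[0,0,3,0,0,0],[0,0,3,0,0,0],[0,0,3,0,0,0]]' | grep -E 'open|pos|force';  python3 -m creep '[[0,0,1,0,0,0],[0,0,1,0,0,0]]'  | grep -E 'pos|force'
```

```text
tcp_pos: [0.6427, 0.091, -0.017]
wrist_force: [0.5, 0.1, -1.3]
opening: 0.0485
gripper_force: 20.0
tcp_pos: [0.6428, 0.091, -0.0179]
wrist_force: [-0.6, 0.3, 3.5]
gripper_force: 20.0
```

```bash
python3 -m creep '[[0,0,0,0,0,0],[0,0,0,0,0,0],[0,0,0,0,0,0],[0,0,0,0,0,0],[0,0,0,0,0,0]]' 0.5 20 | grep -E 'open|force';  python3 -m creep '[[0,0,-20,0,0,0],[0,0,-50,0,0,0],[0,0,-90,0,0,0],[0,0,-130,0,0,0],[0,0,-170,0,0,0]]'  | grep -E 'open|pos|force'; python3 - <<'E'
from h import *
im=eyes.read_camera("wrist")
hsv=cv2.cvtColor(im,cv2.COLOR_BGR2HSV)
m=(((hsv[...,0]<8)|(hsv[...,0]>165))&(hsv[...,1]>150)&(hsv[...,2]>80)).astype(np.uint8)
n,l,st,ce=cv2.connectedComponentsWithStats(m)
for k in range(1,n):
  if st[k,4]>40: print(st[k],np.round(pix2w("wrist",*ce[k],.035),4))
go([.4465,.3355,.15],.6)
E
```

```text
wrist_force: [0.4, 0.4, -0.9]
opening: 0.0695
gripper_force: 0.0
tcp_pos: [0.6422, 0.0909, 0.1534]
wrist_force: [1.0, 0.4, -0.1]
opening: 0.0695
gripper_force: 0.0
[305 220  24  23 423] [0.6432 0.0908 0.035 ]
shift [-200.5 -243.4   10.3] turnz -0.604 q6 1.64 tcp [0.646 0.091 0.162] yaw -0.004 t 19.7
```

```bash
python3 -m creep '[[-200,-243,10,0,0,-0.125],[-200,-243,10,0,0,-0.25],[-200,-243,10,0,0,-0.375],[-200,-243,10,0,0,-0.5],[-200,-243,10,0,0,-0.604]]' 1 20 | grep -E 'open|pos'; python3 - <<'E'
from h import *
go([.4465,.3355,.13],.6)
E
```

```text
tcp_pos: [0.5095, 0.2534, 0.145]
opening: 0.0926
shift [  -5.  -103.3   15. ] turnz 0.006 q6 1.34 tcp [0.509 0.253 0.145] yaw 0.606 t 20.1
```

```bash
python3 -m creep '[[-5,-100,15,0,0,0.004],[-5,-100,15,0,0,0.004],[-5,-100,15,0,0,0.004],[-5,-100,15,0,0,0.004],[-5,-100,15,0,0,0.004]]' | grep pos;  python3 -m creep '[[0,0,0,0,0,0],[0,0,0,0,0,0]]' | grep pos; python3 - <<'E'
from h import *
go([.4465,.3355,.001],.6)
im=eyes.read_camera("wrist");cv2.imwrite("pics/w10.png",im)
for p in([.4465,.3355,.092],[.4465,.3355,.059]):print(w2pix("wrist",p))
E
```

```text
tcp_pos: [0.45, 0.3324, 0.1299]
tcp_pos: [0.4513, 0.3311, 0.1302]
shift [ -1.6  -6.3 129.2] turnz -0.006 q6 1.53 tcp [0.451 0.331 0.13 ] yaw 0.594 t 20.7
[307.78608063 254.99959172]
[308.76702693 243.08717189]
```

View pics/w10.png

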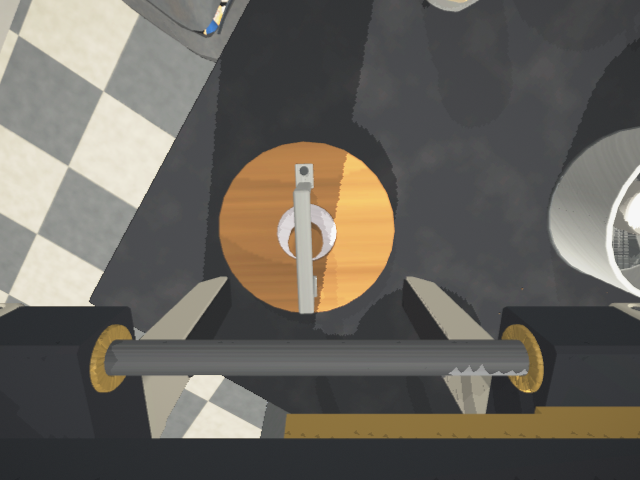

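The wrist view has the strap running from (302,190) to (306,313), the plate circle spanning x 219–394 and y 142–313, and the knob near (305,240).

```bash
python3 - <<'E'
from h import *
P=lambda u,v,z:pix2w("wrist",u,v,z)
a,b=P(302.5,190,.092),P(306,313,.092);print(np.round([a,b,(a+b)/2],4),np.arctan2(*(a-b)[[1,0]]),np.linalg.norm(a-b))
c=(P(219,227,.023)+P(394,227,.023))/2;d=(P(307,142,.023)+P(307,313,.023))/2;print(np.round([c,d],4))
a,b=P(304,176,.023),P(315,288,.023);print(np.arctan2(*(a-b)[[1,0]]))
im=cv2.imread("pics/w10.png")
hsv=cv2.cvtColor(im,cv2.COLOR_BGR2HSV)
m=((hsv[...,1]<40)&(hsv[...,2]>110)).astype(np.uint8)
for v in range(200,310,10):
    x=np.where(m[v,290:320])[0]+290
    # strap right/left edges
    print(v,x.min() if len(x) else 0,x.max() if len(x) else 0,end="; ")
E
```

```text
[[0.4841 0.365  0.092 ]
 [0.4065 0.3105 0.092 ]
 [0.4453 0.3378 0.092 ]] 0.6120149221468814 0.09486003238894891
[[0.4496 0.341  0.023 ]
 [0.4446 0.3372 0.023 ]]
0.6842715534804504
200 294 309; 210 290 319; 220 290 319; 230 290 310; 240 296 311; 250 296 311; 260 297 312; 270 297 312; 280 298 316; 290 298 316; 300 299 313;
```

```bash
python3 -m creep '[[-1,-7,10,0,0,-0.015],[-1,-7,40,0,0,-0.015],[-1,-7,75,0,0,-0.015],[-1,-7,95,0,0,-0.015],[-1,-7,100,0,0,-0.015]]' | grep -E 'pos|force';  python3 -m creep '[[0,0,0,0,0,0],[0,0,0,0,0,0]]' | grep pos; python3 - <<'E'
from h import *
go([.446,.3365,.001],.612)
E
```

```text
tcp_pos: [0.4436, 0.3358, 0.0262]
wrist_force: [-0.2, 0.5, -0.4]
gripper_force: 0.0
tcp_pos: [0.4461, 0.3374, 0.0308]
shift [-0.6  0.7 29.8] turnz -0.001 q6 1.52 tcp [0.446 0.337 0.031] yaw 0.611 t 21.3
```

```bash
python3 -m creep '[[0,1,15,0,0,0],[0,1,25,0,0,0],[0,1,29,0,0,0],[0,1,29,0,0,0]]' | grep -E 'pos|force';  python3 -m creep '[[0,0,0,0,0,0],[0,0,0,0,0,0],[0,0,0,0,0,0],[0,0,0,0,0,0],[0,0,0,0,0,0]]' -1 40| grep -E 'pos|force|open';python3 -m creep '[[0,0,0,0,0,0],[0,0,0,0,0,0],[0,0,0,0,0,0],[0,0,0,0,0,0],[0,0,0,0,0,0]]' -1 40| grep -E 'pos|force|open'
```

```text
tcp_pos: [0.446, 0.3363, 0.0009]
wrist_force: [0.4, -0.5, 0.3]
gripper_force: 0.0
tcp_pos: [0.4463, 0.3366, 0.0014]
wrist_force: [-0.4, 0.5, 0.2]
opening: 0.0644
gripper_force: 0.0
tcp_pos: [0.4461, 0.3365, 0.0011]
wrist_force: [-0.9, 1.8, -0.2]
opening: 0.0307
gripper_force: 0.8
```

```bash
python3 -m creep '[[0,0,0,0,0,0],[0,0,0,0,0,0],[0,0,0,0,0,0]]' -1 45| grep -E 'pos|force|open'; python3 -m creep '[[0,0,-3,0,0,0],[0,0,-10,0,0,0],[0,0,-20,0,0,0],[0,0,-35,0,0,0],[0,0,-50,0,0,0]]'| grep -E 'pos|force|open'; python3 -m creep '[[0,0,-20,0,0,0],[0,0,-40,0,0,0],[0,0,-60,0,0,0],[0,0,-70,0,0,0],[0,0,-73,0,0,0]]'| grep -E 'pos|force|open';python3 - <<'E'
from h import *
go([.6416,.0908,.124],.612)
E
```

```text
tcp_pos: [0.4461, 0.3365, 0.0011]
wrist_force: [-1.5, 0.8, 0.1]
opening: 0.0292
gripper_force: 45.0
tcp_pos: [0.4461, 0.3363, 0.0523]
wrist_force: [0.4, -0.3, -2.8]
opening: 0.0287
gripper_force: 45.0
tcp_pos: [0.4469, 0.3369, 0.1264]
wrist_force: [0.2, 0.7, -2.1]
opening: 0.0295
gripper_force: 45.0
shift [ 18.3 313.2   2.6] turnz -0.001 q6 1.52 tcp [0.447 0.337 0.126] yaw 0.611 t 23.6
```

```bash
python3 -m creep '[[6,70,0,0,0,0],[12,140,0,0,0,0],[18,210,0,0,0,0],[18,250,0,0,0,0],[18,280,0,0,0,0]]'| grep -E 'pos|force|open'; python3 - <<'E'
from h import *
from scipy.optimize import minimize
go([.6416,.0908,.124],.612)
th=np.linspace(0,2*np.pi,180,endpoint=False)
for n in("top","scene"):
    c=eyes.calibration(n);im=cv2.GaussianBlur(cv2.imread(f"pics/{n}0.png"),(0,0),1.0).astype(np.float32)
    g=np.sqrt(sum(cv2.Sobel(im[...,k],cv2.CV_32F,1,0)**2+cv2.Sobel(im[...,k],cv2.CV_32F,0,1)**2 for k in range(3)))
    def f(p):
        s=0
        for rr in(.073,.068):
            uv=np.array([w2pix(n,[p[0]+rr*np.cos(t),p[1]+rr*np.sin(t),.07],c) for t in th]).astype(np.float32)
            s-=np.minimum(cv2.remap(g,uv[None,:,0],uv[None,:,1],1),200).mean()
        return s
    print(n,minimize(f,[.6416,.0908],method="Nelder-Mead",options=dict(initial_simplex=[[.6416,.0908],[.646,.0908],[.6416,.095]],xatol=2e-4)).x)
E
```

```text
tcp_pos: [0.578, 0.1729, 0.1232]
wrist_force: [0.5, 1.1, -3.8]
opening: 0.0291
gripper_force: 45.0
shift [  4.9 103.8  -0.8] turnz -0.001 q6 1.17 tcp [0.578 0.173 0.123] yaw 0.611 t 24.0
top [0.64505    0.09579711]
scene [0.64638511 0.08717969]
```

```bash
python3 - <<'E'
from h import *
go([.6425,.091,.124],.612)
for n in("top","scene"):
    c=eyes.calibration(n);K=np.array(c["K"]);Ti=np.linalg.inv(np.array(c["T"]));cam=np.array(c["T"])[:2,3]
    im=cv2.cvtColor(cv2.imread(f"pics/{n}0.png"),cv2.COLOR_BGR2GRAY).astype(np.float32)
    def samp(P):
        q=(K@(Ti[:3,:3]@P.T+Ti[:3,3:])); uv=(q[:2]/q[2]).astype(np.float32);return cv2.remap(im,uv[0][None],uv[1][None],1)[0]
    az=np.arctan2(.09-cam[1],.64-cam[0]);th=az+np.linspace(-1.7,1.7,150)
    ring=lambda x,y,r:samp(np.c_[x+r*np.cos(th),y+r*np.sin(th),np.full(150,.07)])
    best=sorted(((np.minimum(ring(x,y,.0705)-ring(x,y,.0765),60).mean(),x,y) for x in np.arange(.63,.656,.001) for y in np.arange(.08,.104,.001)),reverse=True)[:6]
    print(n,np.round(best,3).tolist())
E
```

```text
shift [  5.8 104.1  -0.8] turnz -0.001 q6 1.17 tcp [0.578 0.173 0.123] yaw 0.611 t 24.0
top [[60.0, 0.644, 0.093], [60.0, 0.644, 0.092], [60.0, 0.643, 0.094], [60.0, 0.643, 0.093], [60.0, 0.643, 0.092], [60.0, 0.643, 0.091]]
scene [[60.0, 0.639, 0.095], [60.0, 0.639, 0.094], [60.0, 0.639, 0.093], [60.0, 0.639, 0.092], [60.0, 0.638, 0.095], [60.0, 0.638, 0.094]]
```

```bash
python3 -m creep '[[3,35,0,0,0,0],[5,70,0,0,0,0],[6,90,0,0,0,0],[6,100,0,0,0,0],[6,102,0,0,0,0]]'| grep -E 'pos'; python3 -m creep '[[0,0,0,0,0,0],[0,0,0,0,0,0],[0,0,0,0,0,0]]'| grep -E 'pos|force|open';python3 - <<'E'
from h import *
go([.6422,.092,.085],.612)
E
```

```text
tcp_pos: [0.641, 0.0933, 0.1231]
tcp_pos: [0.6402, 0.096, 0.1241]
wrist_force: [0.3, 1.1, -3.8]
opening: 0.0289
gripper_force: 45.0
shift [-0.6  4.5 39.1] turnz 0.0 q6 1.04 tcp [0.64  0.096 0.124] yaw 0.612 t 24.6
```

```bash
python3 -m creep '[[0,4.5,12,0,0,0],[0,4.5,24,0,0,0],[0,4.5,34,0,0,0],[0,4.5,38,0,0,0],[0,4.5,38,0,0,0]]'| grep -E 'pos'; python3 -m creep '[[0,0,0,0,0,0],[0,0,0,0,0,0]]'| grep -E 'pos|force|open';python3 - <<'E'
from h import *
go([.6422,.092,.073],.612)
E
```

```text
tcp_pos: [0.6425, 0.091, 0.0841]
tcp_pos: [0.6438, 0.091, 0.0865]
wrist_force: [0.2, 0.5, -2.9]
opening: 0.0294
gripper_force: 45.0
shift [-0.8 -1.7 13.5] turnz -0.001 q6 1.03 tcp [0.644 0.091 0.086] yaw 0.611 t 25.2
```

```bash
python3 -m creep '[[-1,-1.5,5,0,0,0],[-1,-1.5,9,0,0,0],[-1,-1.5,13,0,0,0],[-1,-1.5,13,0,0,0],[-1,-1.5,13,0,0,0]]'| grep -E 'pos|wrist'; python3 -m creep '[[0,0,1,0,0,0],[0,0,3,0,0,0],[0,0,4,0,0,0],[0,0,4,0,0,0]]'| grep -E 'pos|force|open'
```

```text
tcp_pos: [0.6417, 0.0916, 0.0728]
wrist_force: [-0.7, 0.1, -2.9]
tcp_pos: [0.6417, 0.0916, 0.0688]
wrist_force: [-0.7, -0.0, -3.0]
opening: 0.0292
gripper_force: 45.0
```

```bash
python3 -m creep '[[0,0,1,0,0,0],[0,0,3,0,0,0],[0,0,4,0,0,0],[0,0,4,0,0,0]]'| grep -E 'pos|wrist'; python3 -m creep '[[0,0,1,0,0,0],[0,0,3,0,0,0],[0,0,4,0,0,0],[0,0,4,0,0,0]]'| grep -E 'pos|wrist'
```

```text
tcp_pos: [0.6416, 0.0916, 0.0647]
wrist_force: [-0.5, 0.4, -3.5]
tcp_pos: [0.6417, 0.0916, 0.0607]
wrist_force: [-0.5, -0.8, -2.9]
```

```bash
python3 -m creep '[[0,0,1,0,0,0],[0,0,1.5,0,0,0],[0,0,1.5,0,0,0]]'| grep -E 'pos|wrist'
```

```text
tcp_pos: [0.6418, 0.0917, 0.0595]
wrist_force: [-0.3, 0.7, -3.2]
```

```bash
python3 -m creep '[[0,0,0.6,0,0,0],[0,0,0.6,0,0,0],[0,0,0.6,0,0,0]]'| grep -E 'pos|wrist'; python3 -m creep '[[0,0,0.6,0,0,0],[0,0,0.6,0,0,0],[0,0,0.6,0,0,0]]'| grep -E 'pos|wrist'
```

```text
tcp_pos: [0.6419, 0.0917, 0.0591]
wrist_force: [-1.3, 0.5, -1.6]
tcp_pos: [0.6419, 0.0917, 0.0591]
wrist_force: [-4.2, 0.5, 6.3]
```

The stop comes at TCP z = 0.0591, exactly the expected seated height. I'll release and rise to locate the strap.

```bash
python3 -m creep '[[0,0,-0.6,0,0,0],[0,0,-0.6,0,0,0],[0,0,-0.6,0,0,0],[0,0,-0.6,0,0,0],[0,0,-0.6,0,0,0]]' 0.9 20| grep -E 'pos|wrist|open'; python3 -m creep '[[0,0,0,0,0,0],[0,0,0,0,0,0],[0,0,0,0,0,0],[0,0,0,0,0,0],[0,0,0,0,0,0]]'| grep -E 'wrist|open'; python3 -m creep '[[0,0,-10,0,0,0],[0,0,-30,0,0,0],[0,0,-60,0,0,0],[0,0,-95,0,0,0],[0,0,-110,0,0,0]]'| grep -E 'pos|wrist|open';  python3 -m creep '[[0,0,0,0,0,0],[0,0,0,0,0,0],[0,0,0,0,0,0]]'| grep -E 'pos|wrist|open'
python3 - <<'E'
from h import *
im=eyes.read_camera("wrist");cal=eyes.calibration("wrist");cv2.imwrite("pics/w11.png",im); np.save("cal11.npy",np.array([cal],dtype=object),allow_pickle=True)
go([.6422,.092,.1],.612)
hsv=cv2.cvtColor(im,cv2.COLOR_BGR2HSV)
m=((hsv[...,1]<40)&(hsv[...,2]>110))
for v in range(150,340,6):print(v,"".join("#" if x else "." for x in m[v,260:370:2]))
E
```

```text
tcp_pos: [0.6419, 0.0916, 0.059]
wrist_force: [-0.4, 0.2, -0.4]
opening: 0.058
wrist_force: [-0.4, -0.2, 0.4]
opening: 0.0874
tcp_pos: [0.6434, 0.0918, 0.1744]
wrist_force: [0.4, 0.4, 0.6]
opening: 0.0885
tcp_pos: [0.6412, 0.0916, 0.1681]
wrist_force: [0.0, -0.3, -0.0]
opening: 0.0883
shift [ 1.3  0.3 67.7] turnz -0.001 q6 1.03 tcp [0.641 0.092 0.168] yaw 0.611 t 28.9
150 .......................................................
156 .......................................................
162 .......................................................
168 ......................###...####.......................
174 ......................##########.......................
180 ......................##########.......................
186 ......................##########.......................
192 ......................#########........................
198 ......................#########........................
204 ......................#########........................
210 ..................##################...................
216 ...............########################................
222 .....
[... 490 characters left out ...]
........########........................
276 .......................########........................
282 .......................########........................
288 .......................#########.......................
294 .......................#########.......................
300 .......................#########.......................
306 .......................########........................
312 .......................########........................
318 .......................########........................
324 .......................########........................
330 .......................................................
336 .......................................................
```

```bash
python3 - <<'E'
from h import *
im=cv2.imread("pics/w11.png");hsv=cv2.cvtColor(im,cv2.COLOR_BGR2HSV);m=((hsv[...,1]<40)&(hsv[...,2]>110))
C=[]
for v in list(range(192,207))+list(range(264,286))+list(range(306,322)):
    x=np.where(m[v,300:326])[0]+300; C.append(pix2w("wrist",(x.min()+x.max())/2,v,.150)[:2])
C=np.array(C);d=np.linalg.svd(C-C.mean(0))[2][0];d*=np.sign(d[0]);y=np.arctan2(d[1],d[0]);print("strap yaw",y,"pt",C.mean(0))
s=r.sense();t=np.array(s["tcp_pos"])[:2];nrm=np.array([np.sin(.611),-np.cos(.611)])
print("strap offset along tool y mm",(C.mean(0)-t)@nrm*1000)
print("strap end near",pix2w("wrist",314.5,326,.15),"far",pix2w("wrist",312.5,192,.15))
E
```

```text
strap yaw 0.6240403062769591 pt [0.63700218 0.09165585]
strap offset along tool y mm -2.427681909919399
strap end near [0.60071204 0.06489988 0.15      ] far [0.67834049 0.1206637  0.15      ]
```

```bash
python3 -m creep '[[0,-1,20,0,0,-0.01],[0,-1,40,0,0,-0.01],[0,-1,58,0,0,-0.01],[0,-1,66,0,0,-0.01],[0,-1,68,0,0,-0.01]]' | grep -E 'pos|wrist|open'; python3 -m creep '[[0,0,0,0,0,0],[0,0,0,0,0,0],[0,0,0,0,0,0]]'| grep -E 'pos|wrist'
```

```text
tcp_pos: [0.6399, 0.0923, 0.0984]
wrist_force: [-0.5, 0.5, -0.5]
opening: 0.0883
tcp_pos: [0.6418, 0.0925, 0.102]
wrist_force: [0.7, -0.6, 0.4]
```

```bash
python3 -m creep '[[0,0,2,0,0,0],[0,0,2,0,0,0],[0,0,2,0,0,0],[0,0,2,0,0,0],[0,0,2,0,0,0]]' -1 8 | grep -E 'pos|wrist|open'; python3 -m creep '[[0,0,0,0,0,0],[0,0,0,0,0,0],[0,0,0,0,0,0],[0,0,0,0,0,0],[0,0,0,0,0,0]]'| grep -E 'pos|force|open'; python3 -m creep '[[0,0,0,0,0,0],[0,0,0,0,0,0],[0,0,0,0,0,0],[0,0,0,0,0,0]]'| grep -E 'pos|force|open'
```

```text
tcp_pos: [0.6413, 0.0924, 0.0991]
wrist_force: [-0.8, 0.0, -0.2]
opening: 0.06
tcp_pos: [0.6413, 0.0925, 0.099]
wrist_force: [-0.3, 0.0, -0.2]
opening: 0.0259
gripper_force: 0.0
tcp_pos: [0.6412, 0.0925, 0.099]
wrist_force: [-0.5, 0.0, 0.3]
opening: 0.0121
gripper_force: 8.0
```

Gripping the strap at 12.1 mm. I'll raise the grip force and lift straight up slowly at first.

```bash
python3 -m creep '[[0,0,0,0,0,0],[0,0,0,0,0,0],[0,0,-1,0,0,0],[0,0,-3,0,0,0],[0,0,-6,0,0,0]]' -1 45 | grep -E 'pos|force|open'; python3 -m creep '[[0,0,-4,0,0,0],[0,0,-9,0,0,0],[0,0,-15,0,0,0],[0,0,-22,0,0,0],[0,0,-30,0,0,0]]' | grep -E 'pos|force|open'; python3 -m creep '[[0,0,-12,0,0,0],[0,0,-28,0,0,0],[0,0,-45,0,0,0],[0,0,-60,0,0,0],[0,0,-67,0,0,0]]' | grep -E 'pos|force|open'; python3 -m creep '[[0,0,0,0,0,0],[0,0,0,0,0,0],[0,0,0,0,0,0]]' | grep -E 'pos|force|open|rot'; python3 - <<'E'
from h import *
im=eyes.read_camera("scene");cv2.imwrite("pics/s2.png",im);hsv=cv2.cvtColor(im,cv2.COLOR_BGR2HSV)
m=((hsv[...,0]>8)&(hsv[...,0]<22)&(hsv[...,1]>120)&(hsv[...,2]>80)).astype(np.uint8)
n,l,st,ce=cv2.connectedComponentsWithStats(m);print([st[k].tolist() for k in range(1,n) if st[k,4]>60])
def box(c,rad,z):
    q=np.array([w2pix("scene",[c[0]+rad*np.cos(t),c[1]+rad*np.sin(t),z]) for t in np.linspace(0,6.28,60)]);return np.round([q.min(0),q.max(0)])
print("lifted plate",box((.6415,.092),.083,.181).tolist(),"knob",box((.6415,.092),.015,.105).tolist(),"flange",box((.6415,.092),.075,.076).tolist())
for p in([.6415,.092,.117],[.67,.07,.076],[.60,.13,.076],[.59,.10,.076],[.62,.15,.076]):
    u=np.round(w2pix("scene",p)).astype(int);print(p,u,im[u[1],u[0]])
E
```

```text
tcp_pos: [0.6411, 0.0924, 0.1049]
wrist_force: [-0.0, 0.1, -1.2]
opening: 0.0111
gripper_force: 45.0
tcp_pos: [0.6412, 0.0925, 0.1358]
wrist_force: [-0.5, 0.8, -2.3]
opening: 0.0111
gripper_force: 45.0
tcp_pos: [0.6421, 0.0925, 0.2052]
wrist_force: [-0.8, 0.2, -2.2]
opening: 0.0114
gripper_force: 45.0
tcp_pos: [0.6408, 0.0924, 0.2011]
tcp_rot: [-3.141, 0.001, 0.621]
wrist_force: [-0.6, 0.5, -1.7]
opening: 0.0112
gripper_force: 45.0
[[562, 21, 50, 83, 1826], [490, 53, 33, 46, 1000], [442, 62, 25, 47, 558], [231, 158, 76, 77, 2100], [319, 161, 20, 22, 257], [172, 218, 35, 13, 85], [350, 218, 38, 29, 209]]
lifted plate [[230.0, 190.0], [292.0, 223.0]] knob [[257.0, 225.0], [268.0, 231.0]] flange [[237.0, 222.0], [290.0, 253.0]]
[0.6415, 0.092, 0.117] [262 225] [ 66 111 160]
[0.67, 0.07, 0.076] [262 229] [ 66 117 165]
[0.6, 0.13, 0.076] [263 249] [242 249 255]
[0.59, 0.1, 0.076] [274 245] [244 251 255]
[0.62, 0.15, 0.076] [253 249] [241 247 255]
```

The wrist carries 1.7 N, the weight of the outer lid alone, 102 mm up. The knob and bright flange appear at their seated positions in the scene view, and the lid plate's left edge is where a level lid predicts.

```bash
python3 - <<'E'
from h import *
print(r.sense()["t"],r.finish_job())
E
```

```text
the job is handed in; nothing more can be done
32.3167 None
```

I handed the job in at 32.3 s: the spoon is in the tray, the white clay tin is in the tea tin, the inner lid is seated, and the outer lid is held by its strap about 10 cm above it (final state checked from force and pixel readings, not a viewed picture).

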